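Pop a snug key cap off a desktop controller with a fork puller

ROBOT

A 7-joint arm with a two-finger parallel gripper is mounted at the origin on a cart in front of the work surface, level with it; the furniture and walls round the work are solid. World frame = base frame: x ahead of the robot, y to its left, z up, the work surface at z = 0. Lengths are in mm, angles in rad, forces in N, time in s.
With the tool pointing down it reaches from about 350 to 775 mm from the base axis. Payload 3.1 kg.
Tool frame: the origin (TCP) lies at the very end of the fingers, on their centre line; the grasp point (between the pads) lies 19 mm behind it; z points along the fingers, y is the line along which they close (so a half turn about z gives the same grasp; the last joint's range is limited). The gripper opens to 85 mm and grips with 20 to 120 N. Pads are 22 mm wide; open, the fingers measure 114 mm over their backs; the gripper's body (76 mm by 85 mm) begins 54 mm behind the grasp point. The pads swing forward as they close: fully open they stand 13 mm farther back than shut.
Start: joints at [-1.273, 0.311, 0.014, 1.512, -0.004, 1.319, -0.027], TCP at [183.288, 518.578, 231.304] pointing down, gripper open.
Joint ranges: [-2.7, 2.7], [-0.3, 1.91], [-1.27, 1.3], [0.12, 2.57], [-1.44, 4.58], [0.2, 2.03], [-3.05, 3.05]. Speed limits (rad/s): [2.79, 2.79, 3.14, 3.14, 3.14, 3.14, 3.14].

INTERFACE

Orientations are given as a unit quaternion [x, y, z, w].
In Python, from plant import r gives the robot as it stands. Calls block until the motion is done:
- r.move_to(position, orientation): joint-space move of the TCP to a pose.
- r.move_linear(position, orientation=None, v=150, until_force=None): straight line of the TCP; orientation=None keeps the orientation; v is the mean speed in mm/s. With until_force (N) it stops when the force on the tool has changed by that much, and returns True; else False.
- r.move_joints(angles): joint-space move.
- r.release() and r.close_gripper(): open the fingers fully, or close them until they stop; the grip force is fixed at half the most.
- r.wait(seconds).
- r.solve_ik(position, orientation): joint angles nearest the present ones, or None.
- r.observe(): the state.
- r.capture(name): name is "side" or "top" or "wrist"; returns a dict with "img" (420x560x3 uint8, red, green, blue), "fx", "fy", "cx", "cy" (pixels), "rvec" (rotation vector, rad) and "tvec" (3), from world to camera coordinates, as OpenCV has them. Camera axes: x right, y down, z forward; pixel columns grow to the right and rows downward; lengths in mm; the calibration is good to about 2 mm. A picture is of the moment at which its call begins. There is no depth.
A pose or a line that the arm cannot do raises r.Unreachable and nothing moves.
- r.finish_job(): hands the job in; it is judged then, once.
The state is a dict: "time": time; "q": joint angles; "joint_vel": joint speeds; "joint_torque": joint torques, N m; "ee_pos": TCP position; "eef_rot": TCP orientation; "force": force on the tool from outside, world axes, zero at the start; "wrist_torque": the same for the moment, N m; "grip_width": finger opening in mm; "grip_force": force on a finger pad.
Only numpy, scipy, OpenCV 4.12 (cv2) and the standard library are available. Lean on these libraries where they do the work, as an engineer would, in place of code of your own. Each camera call takes 0.05 s, during which the arm holds its last target. There are 200 camera calls.

TASK

Pick up the fork puller, slide its fork low along the deck, not yet touching the head above, under the big square cap on the controller and press it home against the cap's stem with a light push of about 5 N; then pull straight up until the cap pops off its post. Carry the cap on the fork to the wooden tray and gently stand the puller in it, the cap still between the tines, then let go. Work with light forces, never touch cap or controller with the gripper itself, and leave the other things on the desk alone.

Things in the scene. Friction and masses are not known exactly. Their poses are not given: they have to be found in the camera images.
- puller: Loose steel fork puller, 90 g, standing on its flat fork. Origin: underside of the fork, middle of the slot; z up, tines point to +x. Fork 5 mm thick, 38 mm wide: two 8 mm tines, round ends at x = 20; the slot between them is 22 mm wide, its closed end at x = -10. A back plate (x -30 to -22, 30 mm wide) rises to z = 50 and an arm (z 42 to 50) leads from it over the slot to the handle.
- handle (a point): Middle of the puller's black upright handle, 75 mm straight above the puller's origin, axes as the puller's. Handle: 16 mm thick in x, 30 mm wide in y, from 50 to 99 mm above the origin. Best held across its 16 mm (fingers closing along x). With the fork home on the cap's stem, handle, puller origin and cap origin lie on one vertical line.
- cap: Loose grey plastic cap, 30 g: square head 36 x 36 mm (z 8 to 22.5) on a square hollow stem 20 x 20 mm (z 0 to 8). Origin: middle of the stem's underside, which sits on the deck; axes along the sides. The gap of 8 mm between deck and head takes the 5 mm fork. Snap-fitted on a 16 mm post: comes off with about 6 to 14 N straight up, resistance ends after some 5 mm, clear of the post 16 mm up.
- controller: Controller, fixed: flat box 140 (x) x 150 (y) x 28 mm high. Origin: centre of its underside. Top: bare flat deck at z = 28. The big cap sits in the middle (x = y = 0) with the same axes. Come in from the front (-x side) moving along +x; nothing stands there. Four flat keys 5 mm high along the back (x 46 to 62), a 26 mm dial 9 mm high at x = 15, y = 52.
- seat (a point): Point on the controller's deck in the middle of the post's foot, where the cap's origin sits while the cap is on; axes as the controller's.
- tray: Shallow square wooden tray, fixed: 140 x 140 mm outside, walls 4 mm thick and 18 mm high. Origin: centre of its underside; its floor inside lies 4 mm above that.
- eraser: Loose eraser, 21 x 44 x 12 mm, in front of the controller; bystander.
- usb_stick: Loose USB stick, 18 x 52 x 8 mm, behind the controller; bystander.
- mug: Loose mug, 100 mm high, behind the controller; bystander.
- earbud_case: Loose earbud case, 46 x 52 x 31 mm, right of and behind the controller; bystander.
Mind the look-alikes: they are no part of the job. What is shaped like the cap but orange or red is not meant.

How it is judged (in metres and radians):
On the way, in this order (a step that is already met when the one before it is completed fails the run):
1. The fork, free of the head above it, is pressed home against the stem of the still seated cap with 2 to 15 N (contact force between puller and cap between 2 and 15 N and distance between cap and seat below 0.003 m and x of cap in the frame of puller between -0.003 and 0.003 m and y of cap in the frame of puller between -0.003 and 0.003 m and z of cap in the frame of puller between -0.0027 and 0.001 m), for 0.2 s.
2. The cap has been pulled straight up off its post and rides level on the fork (z of cap in the frame of seat above 0.018 m and horizontal distance between cap and seat below 0.015 m and angle between cap's own z axis and vertical below 0.25 rad and x of cap in the frame of puller between -0.008 and 0.008 m and y of cap in the frame of puller between -0.005 and 0.005 m), for 0.05 s.
At the end, for the whole second after the job is handed in: The puller stands upright (0.12 rad) on the tray floor (z under 10 mm), its origin within 50 mm of the tray centre along each tray axis; the cap is level (0.2 rad) between its tines (within 10 mm along, 6 mm across the slot), under 12 mm up; both released, at rest (20 mm/s) (x of puller in the frame of tray between -0.05 and 0.05 m and y of puller in the frame of tray between -0.05 and 0.05 m and z of puller in the frame of tray below 0.01 m and angle between puller's own z axis and vertical below 0.12 rad and x of cap in the frame of puller between -0.01 and 0.01 m and y of cap in the frame of puller between -0.006 and 0.006 m and z of cap in the frame of tray below 0.012 m and angle between cap's own z axis and vertical below 0.2 rad and linear speed of each of puller, cap below 0.02 m/s); the robot touches nothing.
It fails at once if the puller and the cap press on each other with more than 25 N (contact force between puller and cap above 25 N).
It fails at once if the puller presses on the controller with more than 25 N (contact force between puller and controller above 25 N).
It fails at once if the robot itself touches the cap (over 0.5 N) or the controller (over 2 N) (contact force between the fingers and cap above 0.5 N or contact force between any of the fingers, the arm and controller above 2 N).
It fails at once if the puller or cap is banged down in the tray (over 40 N) (contact force between any of puller, cap and tray above 40 N).
It fails at once if a bystander is moved by more than 15 mm (distance of any of eraser, usb_stick, mug, earbud_case from where it was at the start of the episode above 0.015 m).
It also fails if it takes over 64 s, if anything falls off the work surface, if the arm or the gripper's body presses on something with over 40 N, if the wrist force passes 120 N, or if a joint passes its speed limit or range.

## Working session

There is one attempt and no reset: what is moved stays moved. The work goes in short steps, each a Python script; the robot and the scene stay as the last script left them, time stands still between calls to the robot, and variables do not carry over. Pictures are saved under pics/ and viewed, at most 14 in all, crops included, and the job is handed in when it is done.

```bash
mkdir -p pics; ls
python3 - <<'E'
from plant import r
import cv2,json
for n in("top","side"):
    c=r.capture(n);cv2.imwrite(f"pics/{n}0.png",c["img"][:,:,::-1])
    print(n,c["fx"],c["fy"],c["cx"],c["cy"],c["rvec"],c["tvec"])
s=r.observe();print(s["ee_pos"],s["eef_rot"],s["time"],s["force"])
E
```

```text
pics
top 520.7481158711295 520.7481158711295 281.4621952872041 218.52683322556678 [ 2.16536692 -2.21219395  0.06609228] [   7.05486438  558.28444844 1446.60389309]
side 425.7550951113549 425.7550951113549 275.2324009994437 215.15952985546747 [ 2.3245659   0.08093808 -0.02551565] [-5.50998704e+02  7.21668470e-01  1.00605198e+03]
[183.07233498 517.93008072 230.31134144] [ 1.69034988e-01  9.85609461e-01 -1.07062266e-03 -1.32705134e-04] 0.1 [0.19630287 1.13720224 0.08237467]
```

View pics/top0.png

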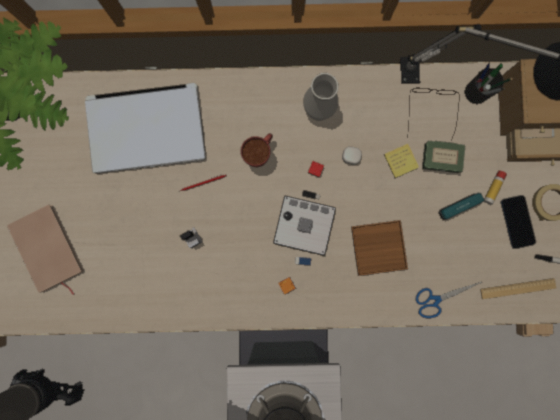

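View pics/side0.png

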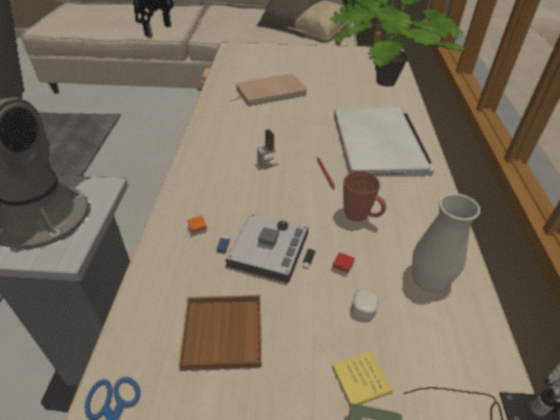

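Top view: the puller (black handle, grey fork) is near (190,239) and the controller is at (305,225) with the grey cap at (305,226). The tray is at (379,248). The look-alikes are orange at (287,286) and red at (316,169). The grey one on the controller fits the description; I'll confirm it in an enlarged crop.

Run:
```python
import cv2,numpy as np
t=cv2.imread("pics/top0.png");s=cv2.imread("pics/side0.png")
f=lambda i,x,y,w,h,k:cv2.resize(i[y:y+h,x:x+w],None,fx=k,fy=k,interpolation=cv2.INTER_CUBIC)
a=f(t,260,185,150,100,5)          # 750x500
cv2.imwrite("pics/c1.png",a)
b=np.hstack([f(t,165,215,50,50,8),f(s,240,120,50,50,8)])
cv2.imwrite("pics/c2.png",b)
```

```text
(no output)
```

View pics/c1.png

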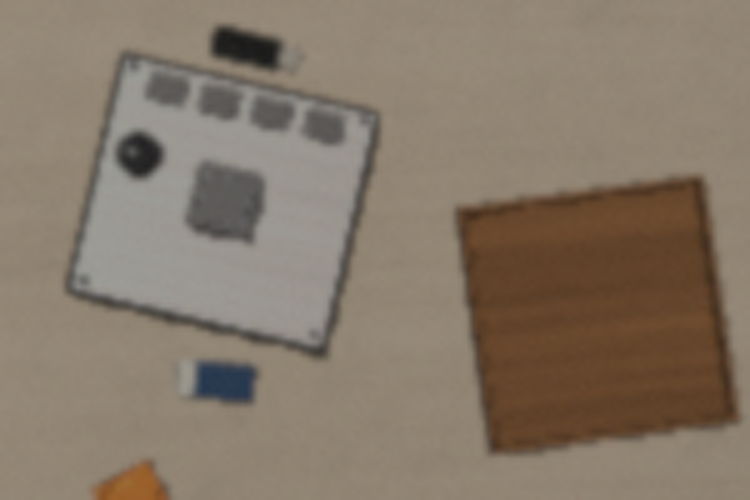

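View pics/c2.png

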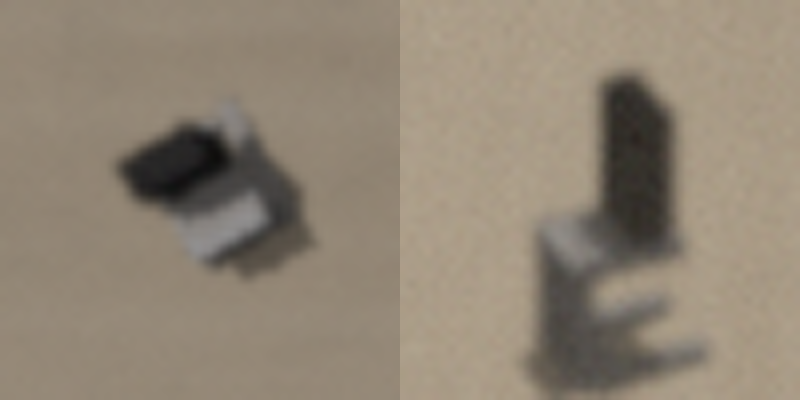

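Crop 1: the grey square cap with its 4 keys and dial sits at crop (228,202), in the middle of the controller. It is the one meant. The deck corners are at (125,52), (377,112), (327,352) and (70,290), and the tray corners at (458,210), (703,178), (737,420) and (492,452). Crop 2: the puller handle top is near top-crop (165,160) and side-crop (635,95), with the tines pointing up-left in the top view.

```bash
cat > h.py <<'E'
import numpy as np,cv2
from plant import r
from scipy.spatial.transform import Rotation as Ro
def cam(c):
    K=np.array([[c["fx"],0,c["cx"]],[0,c["fy"],c["cy"]],[0,0,1]]);R=cv2.Rodrigues(np.array(c["rvec"],float))[0]
    return K,R,np.array(c["tvec"],float)
def back(c,uv,z):
    K,R,t=cam(c);uv=np.atleast_2d(np.array(uv,float))
    d=np.c_[uv,np.ones(len(uv))]@np.linalg.inv(K).T@R; o=-R.T@t
    return o+d*((z-o[2])/d[:,2])[:,None]
def proj(c,P):
    K,R,t=cam(c);return cv2.projectPoints(np.atleast_2d(np.array(P,float)),R,t,K,None)[0][:,0]
def ori(yaw): # tool down, closing line along world yaw
    y=np.array([np.cos(yaw),np.sin(yaw),0]);z=np.array([0,0,-1.])
    return Ro.from_matrix(np.c_[np.cross(y,z),y,z]).as_quat()
def snap(n,f):
    c=r.capture(n);cv2.imwrite(f"pics/{f}.png",c["img"][:,:,::-1]);np.save(f"pics/{f}.npy",c,allow_pickle=True);return c
E
python3 - <<'E'
from h import *
c=r.capture("top")
u=lambda p,k,o:(np.array(p)+.5)/k-.5+np.array(o)
for nm,P,z in(("ctl",[(125,52),(377,112),(327,352),(70,290)],28),("tray",[(458,210),(703,178),(737,420),(492,452)],18)):
    W=back(c,u(P,5,(260,185)),z)[:,:2]
    e=W[0]-W[3]+W[1]-W[2];print(nm,W.mean(0),np.linalg.norm(np.diff(W,axis=0),axis=1),np.arctan2(e[1],e[0]))
print("cap",back(c,u([(228,200)],5,(260,185)),50.5))
print("handle top",back(c,u([(172,152)],8,(165,215)),99),"y-dir",back(c,u([(120,170),(190,128),(225,155),(150,197)],8,(165,215)),99))
s=r.capture("side");print(back(s,u([(635,95)],8,(190+0,120))+[[0,0]],99),back(s,u([(235,95)],8,(240,120)),99))
print("tcp rot y",Ro.from_quat(r.observe()["eef_rot"]).as_matrix())
w=r.capture("wrist");K,R,t=cam(w);print("wristcam",-R.T@t,R)
E
```

```text
ctl [538.66558684 -68.87244836] [144.78565996 136.81732394 146.9249138 ] -0.23992900363679992
tray [ 471.08333155 -276.3801723 ] [138.86008578 136.4252751  138.05712531] 0.10697133056661874
cap [[538.14328238 -69.72453615  50.5       ]]
handle top [[518.72671976 248.68463827  99.        ]] y-dir [[513.13184472 265.97345132  99.        ]
 [526.55515408 242.63809704  99.        ]
 [517.35671848 231.1307094   99.        ]
 [503.97987281 256.11890937  99.        ]]
[[518.64426637 249.58296878  99.        ]] [[518.64426637 249.58296878  99.        ]]
tcp rot y [[-9.42849998e-01  3.33217169e-01 -4.46544612e-04]
 [ 3.33217465e-01  9.42848982e-01 -1.38520142e-03]
 [-4.05487634e-05 -1.45483362e-03 -9.99998941e-01]]
wristcam [103.43271994 545.7139763  373.18387735] [[ 3.32290815e-01  9.43176967e-01 -1.49668287e-04]
 [ 8.92440420e-01 -3.14364462e-01  3.23612549e-01]
 [ 3.05176852e-01 -1.07667047e-01 -9.46189672e-01]]
```

Run:
```python
from h import *
for a in(0,np.pi):
  for p,y in(((519,249,170),.505),((539,-69,90),-.24),((471,-276,70),.1),((471,-276,70),-.24)):
    q=r.solve_ik(p,ori(y+a));print(a,p,None if q is None else np.round(q,2))
r.move_to([519,249,170],ori(.505+(0 if r.solve_ik([519,249,170],ori(.505)) is not None else np.pi)))
c=snap("wrist","w1");print(r.observe()["time"],r.observe()["ee_pos"],r.observe()["q"])
```

```text
0 (519, 249, 170) [-0.74  0.41  0.37  1.55 -0.15  1.21  0.16]
0 (539, -69, 90) [-0.48  0.52  0.8   1.75 -0.42  1.05  0.22]
0 (471, -276, 70) [-0.1   0.56  0.83  1.76 -0.48  1.03  1.01]
0 (471, -276, 70) [-0.11  0.57  0.85  1.76 -0.49  1.03  0.68]
3.141592653589793 (519, 249, 170) [-1.2   0.62  1.13  1.56 -0.57  1.32 -2.64]
3.141592653589793 (539, -69, 90) [ 0.82  0.67 -1.08  1.7   0.64  1.17  2.47]
3.141592653589793 (471, -276, 70) [-0.25  0.7   1.13  1.77 -0.7   1.13 -1.94]
3.141592653589793 (471, -276, 70) [-0.25  0.7   1.13  1.77 -0.7   1.13 -2.28]
1.9 [517.88307493 251.61145232 170.10016478] [-0.74280968  0.41437442  0.36363059  1.54696755 -0.15549504  1.20851363
  0.15712276]
```

View pics/w1.png

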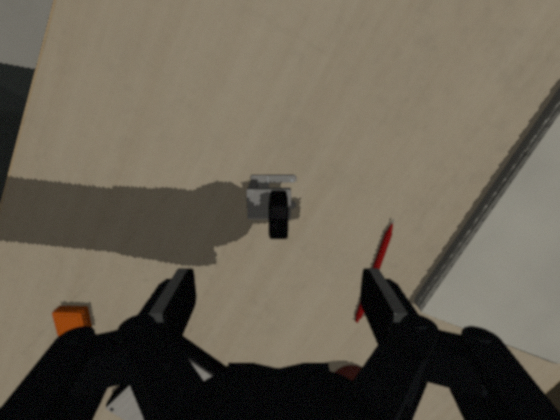

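Run:
```python
from h import *
for i in range(4):print(r.observe()["ee_pos"]);r.wait(.1)
i=cv2.imread("pics/w1.png");a=cv2.resize(i[165:245,230:320],None,fx=7,fy=7,interpolation=cv2.INTER_CUBIC)
a=cv2.convertScaleAbs(a,alpha=1.8,beta=10);cv2.imwrite("pics/w1c.png",a)
```

```text
[517.88307493 251.61145232 170.10016478]
[518.14940049 250.98055109 170.10305873]
[518.47495244 250.16180211 170.08933041]
[518.74488509 249.60006669 170.08294425]
```

View pics/w1c.png

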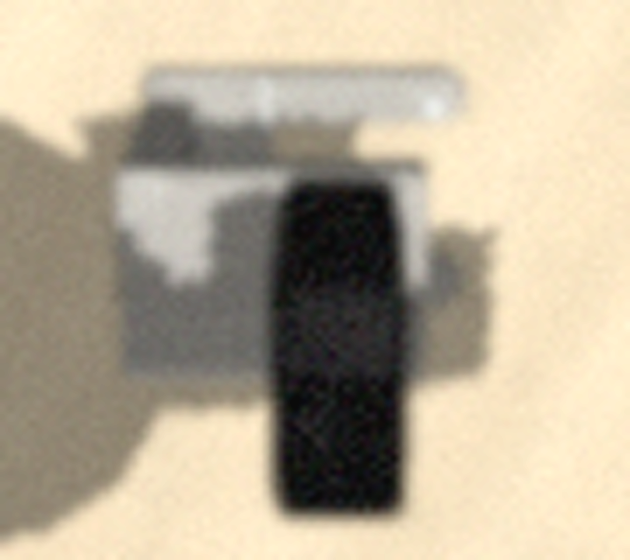

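Run:
```python
from h import *
from scipy.optimize import least_squares
c=np.load("pics/w1.npy",allow_pickle=True).item()
u=lambda p:(np.array(p)+.5)/7-.5+np.array((230,165))
M=np.array([(-8,-15,99),(8,-15,99),(-30,15,50),(-30,-15,50),(20,15,5)],float)
uv=u([(280,515),(403,515),(115,168),(124,375),(462,92)])
def pos(p):
    a=p[2];R=np.array([[np.cos(a),-np.sin(a)],[np.sin(a),np.cos(a)]]);return np.c_[M[:,:2]@R.T+p[:2],M[:,2]]
s=least_squares(lambda p:(proj(c,pos(p))-uv).ravel(),[519,249,.5])
print(s.x,s.fun.reshape(-1,2).round(1))
# free z check
```

```text
[516.18726198 253.32182204   0.5276574 ] [[-1.1  0.7]
 [ 1.2  0.4]
 [-0.5 -0.5]
 [-0.1  0.1]
 [ 0.7 -0.8]]
```

Run:
```python
from h import *
r.wait(.5)
c1=np.load("pics/w1.npy",allow_pickle=True).item();c2=snap("wrist","w2");print(r.observe()["ee_pos"])
for c in(c1,c2):
    g=c["img"].max(2)[150:250,220:330]
    n,l,s,ce=cv2.connectedComponentsWithStats((g<45).astype(np.uint8));k=1+np.argmax(s[1:,4])
    x,y,w,h,A=s[k];x+=220;y+=150;print(x,y,w,h,A)
    b=back(c,[(x+w/2-.5,y+h-.5)],99)[0];print("low edge mid",b, "centre",b[:2]+15*np.array([-np.sin(.52),np.cos(.52)]))
```

```text
[519.02475214 248.95334098 169.99729997]
268 190 22 48 871
low edge mid [523.3222684  241.30006966  99.        ] centre [515.86906634 254.31735736]
268 186 22 49 898
low edge mid [523.19076312 240.82055507  99.        ] centre [515.73756105 253.83784277]
```

Run:
```python
from h import *
o=ori(.525);p=np.array([516.6,252.5])
r.move_linear([*p,125],o,v=120);r.wait(.3)
print(r.move_linear([*p,58],v=60,until_force=6));r.wait(.3);print(r.observe()["ee_pos"],r.observe()["force"])
r.close_gripper();r.wait(.3);s=r.observe();print(s["ee_pos"],s["force"],s["grip_width"],s["grip_force"],s["time"])
r.move_linear([*p,118],v=80);r.wait(.5);s=r.observe();print(s["ee_pos"],s["force"],s["grip_width"],s["wrist_torque"],s["time"])
c=snap("wrist","w3");i=c["img"][:,:,::-1];cv2.imwrite("pics/w3c.png",cv2.convertScaleAbs(cv2.resize(i[120:320,160:400],None,fx=3,fy=3,interpolation=cv2.INTER_CUBIC),alpha=1.8,beta=10))
```

```text
False
[516.71460907 252.57548946  58.21261168] [-0.04854456 -0.04229684 -0.48263911]
[516.59317425 252.53457077  57.96988806] [-0.09281273  0.7269366  -0.83989166] 15.231259277192455 60.047078132629395 6.175
[516.58617634 252.51514943 117.91381414] [-0.49059794 -0.72862689 -1.22019976] 15.31794107880277 [-0.01770905 -0.04921305  0.04749349] 7.575
```

View pics/w3c.png

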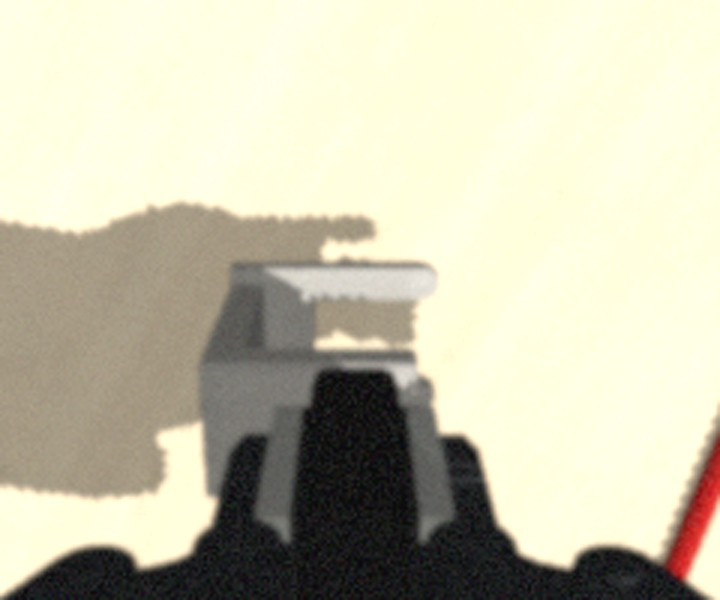

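The puller is held upright between the pads (handle at crop (360,470), tine at (370,280), back plate corner at (205,360)). Next I move to stand in front of the cap.

Run:
```python
from h import *
y=-.24;d=np.array([np.cos(y),np.sin(y)]);C=np.array([538.4,-69.2])
p=C-62*d
r.move_to([*p,130],ori(y));r.wait(.3)
r.move_linear([*p,58+28+14],v=80);r.wait(.8);s=r.observe();print(s["ee_pos"],s["force"],s["time"])
c=snap("wrist","w4");i=c["img"][:,:,::-1];cv2.imwrite("pics/w4c.png",cv2.convertScaleAbs(cv2.resize(i[130:300,170:420],None,fx=3.2,fy=3.2,interpolation=cv2.INTER_CUBIC),alpha=1.4))
```

```text
[478.16309406 -54.47076176  99.98930688] [ 0.60830316 -0.4402612  -0.72058219] 10.4333
```

View pics/w4c.png

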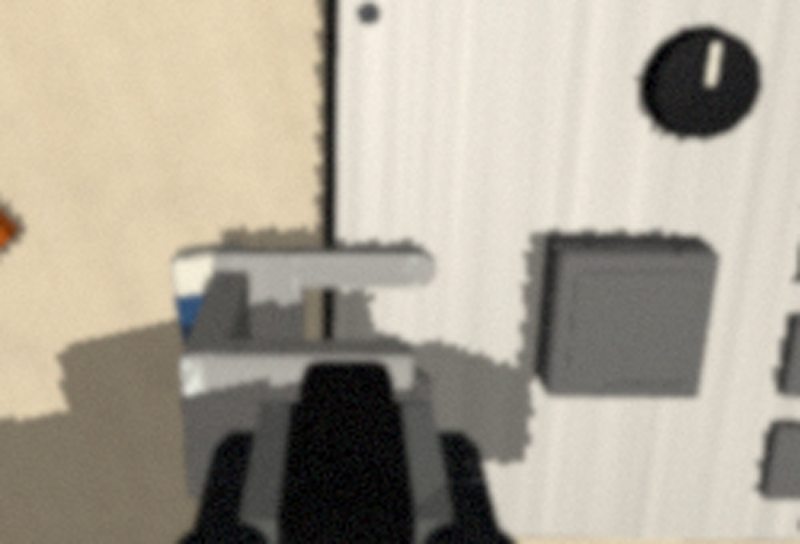

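```bash
cat > fit.py <<'E'
from h import *
from scipy.optimize import least_squares
def fit(c,M,uv,x0):
    M=np.array(M,float)
    def pos(p):
        a=p[2];R=np.array([[np.cos(a),-np.sin(a)],[np.sin(a),np.cos(a)]]);return np.c_[M[:,:2]@R.T+p[:2],M[:,2]]
    s=least_squares(lambda p:(proj(c,pos(p))-uv).ravel(),x0);return s.x,s.fun.reshape(-1,2).round(1)
E
python3 - <<'E'
from fit import *
c=np.load("pics/w4.npy",allow_pickle=True).item()
u=lambda p:(np.array(p)+.5)/3.2-.5+np.array((170,130))
print(r.observe()["ee_pos"])
F=42
a,ra=fit(c,[(20,15,F+5),(0,19,F+5),(0,11,F+5),(-30,15,F+50)],u([(433,266),(0,251),(0,286),(180,354)]),[478,-54,-.24]) if 0 else (None,None)
# use points with explicit columns: solve with row-only for edges
M=np.array([(20,15,F+5),(10,19,F+5),(10,11,F+5),(-30,15,F+50)],float);uv=u([(433,266),(380,251),(380,286),(180,355)])
from scipy.optimize import least_squares
def res(p):
    y=-.24;R=np.array([[np.cos(y),-np.sin(y)],[np.sin(y),np.cos(y)]])
    e=proj(c,np.c_[M[:,:2]@R.T+p,M[:,2]])-uv;return np.r_[e[0],e[1,1],e[2,1],e[3]]
s=least_squares(res,[478,-54]);print("fork",s.x,s.fun.round(1))
H=50.5
b,rb=fit(c,[(-18,18,H),(18,18,H),(18,-18,H),(-18,-18,H)],u([(560,259),(717,256),(698,396),(548,394)]),[538,-69,-.24]);print("cap",b,rb)
W=back(c,u([(329,20),(329,235)]),28);e=W[0]-W[1];print("front edge",W,np.arctan2(-e[0],e[1]))
y=-.24;d=b[:2]-s.x;print("rel in tool",d@[np.cos(y),np.sin(y)],d@[-np.sin(y),np.cos(y)])
print((s.x-r.observe()["ee_pos"][:2])@[-np.sin(y),np.cos(y)],(s.x-r.observe()["ee_pos"][:2])@[np.cos(y),np.sin(y)])
E
```

```text
[478.15146954 -54.45150532  99.98056672]
fork [477.26107175 -55.12988932] [ 1.   0.9  0.2 -0.1 -0.8 -0.7]
cap [ 5.39608503e+02 -6.82832434e+01 -2.37893443e-01] [[-1.2 -2. ]
 [ 1.3 -1.1]
 [ 0.9  1.5]
 [-1.   2.1]]
front edge [[489.4087166   11.37013972  28.        ]
 [477.15961615 -37.64234017  28.        ]] -0.2449014756651934
rel in tool 63.68701420872453 2.0437958021703118
-0.8705900274809653 -0.7036235264554036
```

Run:
```python
from fit import *
c=np.load("pics/w4.npy",allow_pickle=True).item()
y=-.241;d=np.array([np.cos(y),np.sin(y)]);n=np.array([-d[1],d[0]])
C=np.array([539.6,-68.3]);P=proj(c,[[*(C+18*n+k*d),36] for k in(-18,18)]);print("pred lower +y edge (crop)",(P-[170,130]+.5)*3.2-.5)
q=np.array([478.15,-54.45])+2.0*n+(63.7-43)*d   # origin 43 mm before the stem home
r.move_linear([*q,100],ori(y),v=60);r.wait(.3)
f0=r.observe()["force"]
t=r.move_linear([*q,82],v=10,until_force=3);r.wait(.1);s=r.observe();print(t,s["ee_pos"],s["force"]-f0)
z=s["ee_pos"][2]
r.move_linear([*q,z+1.3],v=10);r.wait(.5);s=r.observe();print(s["ee_pos"],s["force"]-f0,s["time"])
c=snap("wrist","w5");i=c["img"][:,:,::-1];cv2.imwrite("pics/w5c.png",cv2.convertScaleAbs(cv2.resize(i[150:290,190:390],None,fx=4,fy=4,interpolation=cv2.INTER_CUBIC),alpha=1.4))
```

```text
pred lower +y edge (crop) [[542.93883243 232.82145754]
 [697.59879813 233.1453382 ]]
True [498.79440057 -57.39976869  85.8669483 ] [-0.52154528 -0.10779003  7.12615051]
[498.71905897 -57.45175352  87.15185165] [-0.38477253 -1.42863204  1.12810565] 13.5667
```

View pics/w5c.png

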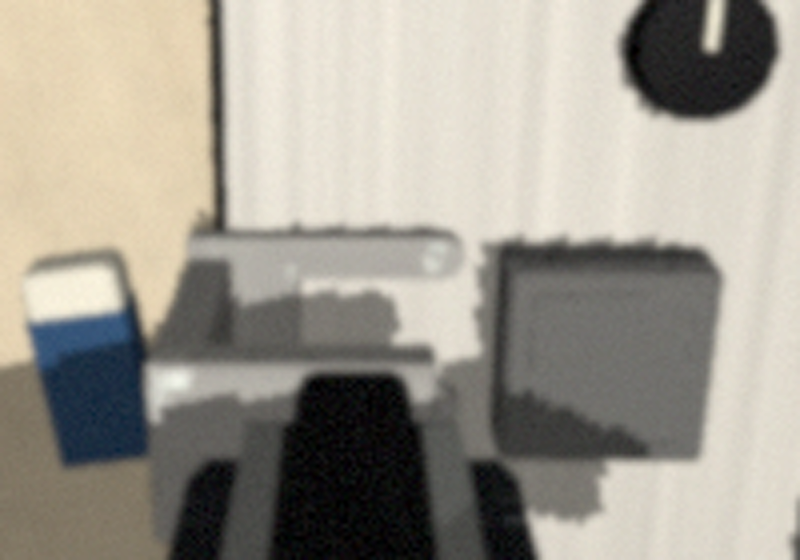

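Run:
```python
from h import *
c=np.load("pics/w5.npy",allow_pickle=True).item()
y=-.241;d=np.array([np.cos(y),np.sin(y)]);n=np.array([-d[1],d[0]])
u=lambda p:(np.array(p)+.5)/4-.5+np.array((190,150))
T=r.observe()["ee_pos"][:2]
def m(name,p,z,off=(0,0)):
    w=back(c,u([p]),z)[0][:2]-T;print(name,"along %.2f lat %.2f"%(w@d-off[0],w@n-off[1]))
f=29.3
m("fork outer",(400,238),f+5,(0,19));m("fork inner",(400,275),f+5,(0,11));m("tip",(462,254),f+5,(20,15))
m("back corner",(150,362),f+50,(-30,15))
m("arm edge",(280,360),f+50,(0,15));
m("head low +y",(600,246),36,(0,18));m("head top +y",(600,272),50.5,(0,18));m("head top -y",(600,458),50.5,(0,-18))
m("head top -x",(497,440),50.5,(-18,0));m("head top +x",(710,370),50.5,(18,0))
i=cv2.cvtColor(cv2.imread("pics/w5.png"),cv2.COLOR_BGR2GRAY).astype(int)
print("head col",i[205:220,330:345].mean(1).round(),i[258:270,345:360].mean(1).round());print("fork col",i[203:224,278:288].mean(1).round())
```

```text
fork outer along 7.43 lat -1.41
fork inner along 7.53 lat -0.42
tip along -1.47 lat -0.40
back corner along 0.39 lat -0.98
arm edge along -11.15 lat -0.63
head low +y along 42.64 lat -1.26
head top +y along 39.73 lat -0.82
head top -y along 42.14 lat 0.71
head top -x along 42.08 lat -13.82
head top +x along 41.57 lat -0.44
head col [160. 160. 158. 151. 133. 106.  74.  50.  42.  43.  50.  56.  63.  71.
  78.] [ 73.  69.  63.  61.  61.  65.  87. 121. 145. 153. 154. 154.]
fork col [161. 160. 152. 130.  99.  84. 100. 118. 124. 124. 123. 123. 122. 123.
 122. 126. 137. 149. 152. 140. 118.]
```

Run:
```python
from h import *
y=-.241;d=np.array([np.cos(y),np.sin(y)]);n=np.array([-d[1],d[0]])
s=r.observe();f0=s["force"];q0=np.array([498.72,-57.45])+.2*n;z=87.15
def rep(t):
    s=r.observe();w=s["ee_pos"][:2]-q0;f=s["force"]-f0;print(t,"along %.2f lat %.2f z %.2f"%(w@d,w@n,s["ee_pos"][2]),"F along %.1f lat %.1f z %.1f"%(f[:2]@d,f[:2]@n,f[2]),s["time"]);return w@d,f[:2]@d
t=r.move_linear([*(q0+37*d),z],v=25,until_force=6);r.wait(.2);rep(t)
if not t:
    t=r.move_linear([*(q0+48*d),z],v=8,until_force=3.5);r.wait(.3);rep(t);r.wait(.3);rep(t)
```

```text
False along 36.92 lat 0.05 z 87.16 F along 0.4 lat 0.7 z -0.1 15.45
True along 43.78 lat -0.02 z 85.94 F along 0.9 lat -0.1 z 2.9 16.8167
True along 43.77 lat -0.04 z 85.93 F along 2.1 lat -0.3 z 3.3 17.1167
```

```bash
cat >> h.py <<'E'
y=-.241;d=np.array([np.cos(y),np.sin(y)]);n=np.array([-d[1],d[0]])
q0=np.array([498.72,-57.45])+.2*n
def rep(t):
    F=[]
    for k in range(6):
        s=r.observe();F.append(s["force"]);r.wait(.03)
    w=s["ee_pos"][:2]-q0;f=np.mean(F,0);M=s["wrist_torque"];print(t,"along %.2f lat %.2f z %.2f"%(w@d,w@n,s["ee_pos"][2]),"F along %.1f lat %.1f z %.1f"%(f[:2]@d,f[:2]@n,f[2]),"M d %.2f n %.2f"%(M[:2]@d,M[:2]@n),s["time"]);return w@d,w@n,f
E
python3 - <<'E'
from h import *
a,l,f=rep("now")
r.move_linear([*(q0+a*d),86.9],v=10);r.wait(.3);rep("up")
c=snap("wrist","w6");i=c["img"][:,:,::-1];cv2.imwrite("pics/w6c.png",cv2.convertScaleAbs(cv2.resize(i[150:290,190:390],None,fx=4,fy=4,interpolation=cv2.INTER_CUBIC),alpha=1.6))
E
```

```text
now along 43.71 lat -0.01 z 85.89 F along 1.7 lat -0.2 z 3.3 M d -0.04 n -0.55 17.2833
up along 43.62 lat -0.01 z 86.81 F along -0.2 lat -0.3 z -0.6 M d 0.03 n -0.07 18.0917
```

View pics/w6c.png

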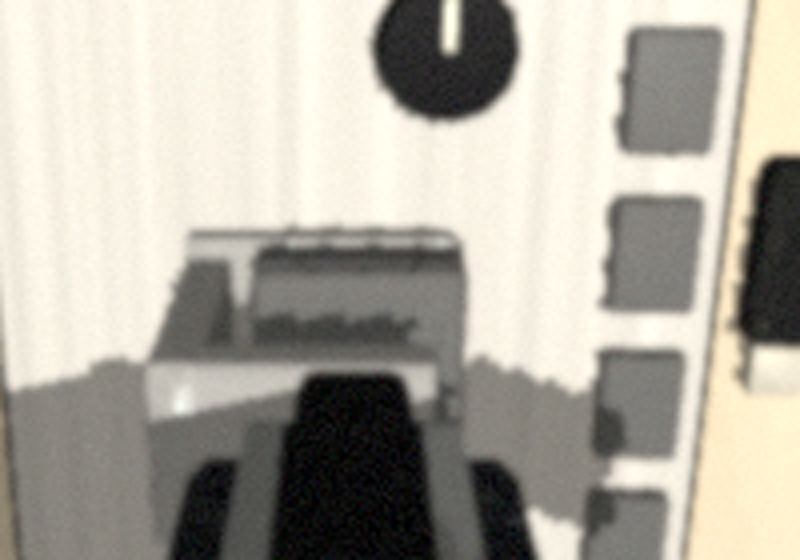

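Run:
```python
from h import *
for k in range(8):
    t=r.move_linear([*(q0+(43.9+.5*k)*d),86.9],v=5,until_force=8);a,l,f=rep((k,t))
    if t or -f[:2]@d>4: break
```

```text
(0, False) along 43.91 lat 0.03 z 86.91 F along 0.3 lat -0.0 z -0.7 M d 0.03 n -0.04 18.5917
(1, False) along 44.41 lat -0.01 z 86.90 F along 0.1 lat -0.0 z -0.7 M d 0.02 n -0.03 19.0417
(2, False) along 44.78 lat -0.01 z 86.85 F along -0.7 lat 0.1 z -0.5 M d -0.04 n 0.11 19.4917
(3, False) along 44.90 lat 0.03 z 86.79 F along -2.1 lat -0.1 z 0.1 M d -0.01 n 0.55 19.9417
(4, False) along 45.10 lat -0.01 z 86.68 F along -4.2 lat -0.3 z 1.6 M d 0.04 n 1.19 20.3917
```

Run:
```python
from h import *
r.wait(.3);rep("hold")
p=q0+45.7*d
r.move_linear([*p,100],v=12);rep("up13")
r.move_linear([*p,114],v=15);r.wait(.3);rep("up27")
c=snap("wrist","w7");i=c["img"][:,:,::-1];cv2.imwrite("pics/w7c.png",cv2.convertScaleAbs(cv2.resize(i[150:290,190:390],None,fx=4,fy=4,interpolation=cv2.INTER_CUBIC),alpha=1.6))
```

```text
hold along 45.17 lat -0.02 z 86.68 F along -5.2 lat -0.2 z 2.0 M d 0.01 n 1.48 20.8917
up13 along 45.25 lat -0.01 z 100.65 F along -5.5 lat -0.2 z -3.2 M d -0.06 n 1.49 22.3333
up27 along 45.69 lat -0.01 z 113.97 F along 0.1 lat 0.0 z -0.9 M d 0.00 n -0.00 23.9167
```

View pics/w7c.png

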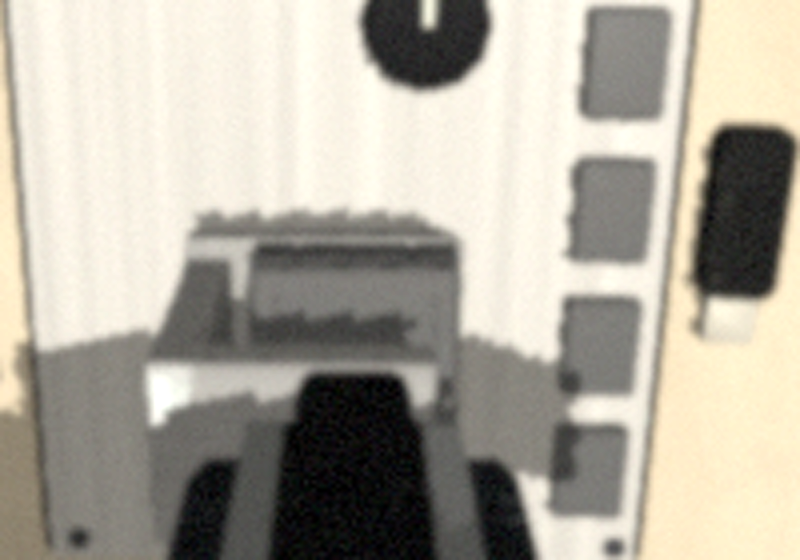

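The cap rides level between the tines (crop (350,300)), clear of the post. I carry it to the tray slowly.

Run:
```python
from h import *
p=q0+45.7*d;T=np.array([471,-276.4])+5*d
r.move_linear([*p,135],v=50)
r.move_linear([*T,135],v=75);r.wait(.3);rep("over")
r.move_linear([*T,72],v=40);r.wait(.3);a,l,f0=rep("low")
t=r.move_linear([*T,59],v=8,until_force=2.5);r.wait(.3);a,l,f=rep(t)
c=snap("wrist","w8");i=c["img"][:,:,::-1];cv2.imwrite("pics/w8c.png",cv2.convertScaleAbs(cv2.resize(i[100:310,140:420],None,fx=2.8,fy=2.8,interpolation=cv2.INTER_CUBIC),alpha=1.6))
```

```text
over along 30.33 lat -219.46 z 135.02 F along 0.2 lat 0.1 z -1.3 M d -0.07 n -0.01 28.1167
low along 30.34 lat -219.43 z 72.01 F along -0.2 lat -0.1 z -0.6 M d 0.05 n -0.03 30.3417
True along 30.33 lat -219.48 z 61.94 F along 0.0 lat 0.0 z 5.6 M d 0.02 n -0.02 32.0083
```

View pics/w8c.png

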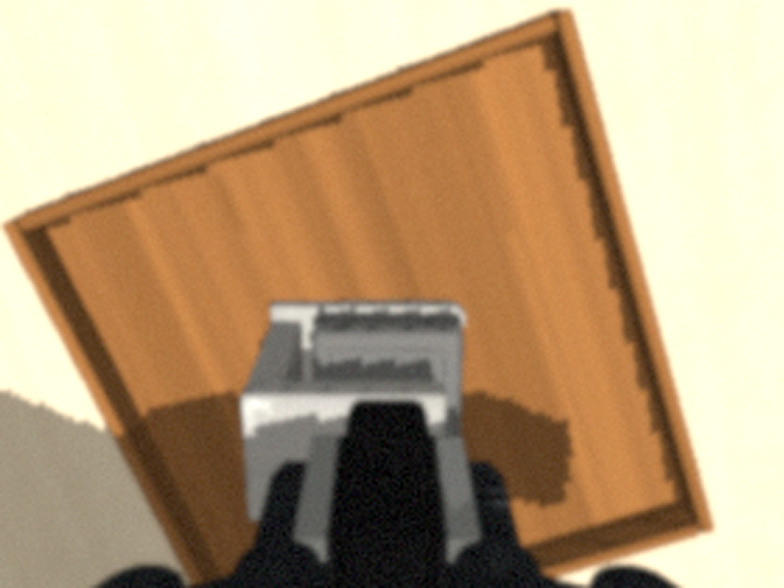

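The puller stands mid-tray with the cap between the tines, so I release, retreat upward and hand in.

Run:
```python
from h import *
T=np.array([471,-276.4])+5*d
r.move_linear([*T,62.1],v=5);r.wait(.3);rep("pre")
r.release();r.wait(.4);rep("open")
r.move_linear([*T,180],v=60);r.wait(.5);rep("away")
c=snap("wrist","w9");i=c["img"][:,:,::-1];cv2.imwrite("pics/w9c.png",cv2.convertScaleAbs(cv2.resize(i[120:290,170:410],None,fx=3,fy=3,interpolation=cv2.INTER_CUBIC),alpha=1.6))
# numeric check: handle top low edge
g=c["img"].max(2)[140:260,220:340];nn,l,s,ce=cv2.connectedComponentsWithStats((g<45).astype(np.uint8));print(s[1:6])
b=proj(c,[[*(T+k*d-15*n),103] for k in(-8,8)]);print("expected handle low corners",b-[220,140])
print(r.observe()["grip_width"]);r.finish_job()
```

```text
pre along 30.32 lat -219.42 z 62.02 F along 0.7 lat -0.2 z 0.7 M d -0.07 n -0.25 33.05
open along 30.34 lat -219.43 z 62.11 F along -0.2 lat 0.1 z -0.1 M d -0.07 n -0.11 34.3333
away along 30.34 lat -219.47 z 180.02 F along 0.1 lat 0.0 z -0.1 M d 0.01 n 0.05 37.15
[[ 50  37   1   1   1]
 [ 48  50  21  48 890]
 [  4  74 101  46 483]
 [ 83  77   1   1   1]
 [ 26  90   1   1   1]]
expected handle low corners [[50.24112262 97.20338032]
 [69.62663416 97.32815505]]
85.58869145204353
the job is handed in; nothing more can be done
```

The job was handed in at about 37 s: the cap came off its post and was carried on the fork, and the puller was stood in the middle of the tray with the cap between its tines and let go; the result of the judging was not reported back to me.

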